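Check the charge of the yellow-taped battery pack

TASK

Check how full the yellow-taped battery pack in the charger is: with the fingertips, gently press the white gauge key on its top all the way in and keep it down for a good second so that the charge bars can be read, then let it spring back and withdraw. Leave the pack seated in its bay, and do not touch the blue- and red-taped packs, the heat gun or the knife.

Things in the scene. Friction and masses are not known exactly. Their poses are not given: they have to be found in the camera images.
- yellow_key_top (a point): centre of the top face of the yellow-taped pack's gauge key: a white rounded rectangular key, 16 mm (pack x) by 20 mm (pack y), standing 4.5 mm proud of the pack's top face, on the pack's centre line 24 mm in front of its middle, beside a row of four small green charge bars. The key starts to move at about 1 N and is fully in (3 mm down) at about 4 N; below that the stop is rigid. The pack bears a gentle push, not more than 25 N.
- yellow_key (a joint): gauge key of the yellow-taped pack, m: 0 = out (as it starts), 0.003 = pressed fully in. Slides straight down into the pack; it springs back out when released.
- yellow_pack: Full-size battery pack with a yellow tape band round its rear half, black, 115 x 75 x 65 mm (x, y, z), loose, seated in one of the charger's three bays (which one varies). Origin: centre of its underside, which rests on the charger deck; its top face is 65 mm above. x points to its back (away from the red release latch on its front), y to its left, z up.
- blue_pack: Full-size battery pack with a blue tape band round its rear half, black, 115 x 75 x 65 mm (x, y, z), loose, seated in one of the charger's three bays (which one varies). Origin: centre of its underside, which rests on the charger deck; its top face is 65 mm above. x points to its back (away from the red release latch on its front), y to its left, z up.
- blue_key_top (a point): centre of the top face of the blue-taped pack's gauge key: a white rounded rectangular key, 16 mm (pack x) by 20 mm (pack y), standing 4.5 mm proud of the pack's top face, on the pack's centre line 24 mm in front of its middle, beside a row of four small green charge bars.
- blue_key (a joint): gauge key of the blue-taped pack, m: 0 = out (as it starts), 0.003 = pressed fully in. Slides straight down into the pack; it springs back out when released.
- red_pack: Slim battery pack with a red tape band round its rear half, black, 115 x 75 x 48 mm (x, y, z), loose, seated in one of the charger's three bays (which one varies). Origin: centre of its underside, which rests on the charger deck; its top face is 48 mm above. x points to its back (away from the red release latch on its front), y to its left, z up.
- red_key_top (a point): centre of the top face of the red-taped pack's gauge key: a white rounded rectangular key, 16 mm (pack x) by 20 mm (pack y), standing 4.5 mm proud of the pack's top face, on the pack's centre line 24 mm in front of its middle, beside a row of four small green charge bars.
- red_key (a joint): gauge key of the red-taped pack, m: 0 = out (as it starts), 0.003 = pressed fully in. Slides straight down into the pack; it springs back out when released.
- charger: three-bay charger, black and grey, 165 x 350 mm (x, y), fixed to the bench. Origin: centre of its underside, on the bench; x points to its back, y to its left along the row of bays. Its deck is 62 mm high; the bays lie at y = -110, 0 and +110 mm. Each has low side rails (12 mm above the deck) and a back stop (30 mm above the deck), so the packs stand up well above it. The gap between neighbouring packs is 35 mm.
- heat_gun: grey cordless heat gun, loose, standing upright on its battery base (115 x 75 mm), 240 mm tall; the barrel lies level at the top with its steel nozzle reaching 155 mm ahead along its x. Origin: centre of the underside of the base. It tips over if knocked.
- knife: yellow utility knife with the blade drawn in, 165 x 26 x 21 mm, loose, lying flat along its x. Origin: centre of its underside.
Things that resemble listed ones, but are neither listed nor needed, are in the scene too. What is shaped like the heat_gun but green is not meant.

How it is judged:
By the outcome, as a careful person would: the job done as asked, in the order asked, and still so for the second after the job is handed in, with the robot touching nothing.
It also fails if it takes over 34 s, if anything falls off the work surface, if the arm or the gripper's body presses on something with over 40 N, if the wrist force passes 120 N, or if a joint passes its speed limit or range.

ROBOT

A 7-joint arm with a two-finger parallel gripper is mounted at the origin on the work surface. World frame = base frame: x ahead of the robot, y to its left, z up, the work surface at z = 0. Lengths are in m, angles in rad, forces in N, time in s.
With the tool pointing down it reaches from about 0.4 to 0.85 m from the base axis. Payload 4.5 kg.
Tool frame: the origin (TCP) lies between the finger pads; the fingertips stand 11 mm ahead of it and the grasp point (between the pads) lies 8 mm behind it; x points along the fingers, y is the direction in which the jaws open and shut, and the axes are right-handed (so a half turn about x gives the same grasp; the last joint's range is limited). The gripper opens to 88 mm and grips with 3 to 60 N. Pads are 18 mm wide; open, the fingers measure 123 mm over their backs; the gripper's body (75 mm by 187 mm) begins 45 mm behind the grasp point.
Start: joints at [-1.117, 0.689, -0.195, 1.565, 0.157, 0.902, -0.215], TCP at [0.255, 0.571, 0.23] pointing down, gripper open.
Joint ranges: [-3.01, 3.01], [-0.46, 2.08], [-1.47, 1.51], [0.13, 2.56], [-1, 4.14], [0.04, 2.09], [-2.66, 2.66]. Speed limits (rad/s): [2.57, 2.57, 3.14, 3.14, 3.14, 3.14, 3.14].

INTERFACE

Orientations are given as [roll, pitch, yaw] about the fixed x, y, z axes, in that order (R = Rz(yaw) Ry(pitch) Rx(roll)).
In Python, from rig import bot gives the robot as it stands. The module is installed in compiled form; this text tells all that it offers.
- The arm moves only by the tool apply_moves, never from a script. Its argument "series" is a list of rows, each an object of numbers: "grip": the opening, from 0 (shut) to 1 (fully open); "x", "y", "z": the shift along the tool's x, y, z in mm; "wx", "wy", "wz": the turn, a rotation vector about the tool's x, y, z in units of 6 degrees (1.0 is 6 degrees). In form: [{"grip": .., "x": .., "y": .., "z": .., "wx": .., "wy": .., "wz": ..}, ...]. A call has 1 to 5 rows; each row shifts and turns the commanded pose from where the row before left it, along the tool's axes as they then stand; what a row does not reach is not made up. A row lasts 1/10 s, in which the tool goes at most 50 mm and 8.59 degrees, less where a joint would pass 70% of its speed; a pose out of reach is approached as far as the arm can. A call with a gripper value outside its range is refused whole. The fingers move at their own pace and stop on an object; "grip_force" is the grip in N (left out, the last holds). Time passes only in rows, so rows that do not move let the fingers close. It gives the time, the measured TCP pose, the force and the opening at its end, in the units of the state.
- bot.state(): the state, without advancing time (a new reading comes with each control period).
- bot.snapshot(name): name is "side" or "top"; returns a dict with "color" (480x640x3 uint8, red, green, blue), "camera_matrix" (3x3 intrinsics, pixels), "xyz" and "attitude" of the camera in the world. Camera axes: x right, y up, looking along -z (the intrinsics and any distortion apply to the point x, -y, -z); pixel columns grow to the right and rows downward; lengths in m; the calibration is good to about 2 mm. A picture is of the moment at which its call begins. There is no depth.
- bot.hand_in(): hands the job in, once; it reports no verdict.
The state is a dict: "clock": time; "joint_positions": joint angles; "qvel": joint speeds; "tau": joint torques, N m; "eef_pos": TCP position; "eef_rot": TCP orientation; "contact_force": force on the tool from outside, world axes, zero at the start; "wrist_torque": the same for the moment, N m; "gripper_width": finger opening in m.
Only numpy, scipy, OpenCV 4.12 (cv2) and the standard library are available. Lean on these libraries where they do the work, as an engineer would, in place of code of your own. Each camera call takes 0.05 s, during which the arm holds its last target.

## Working session

There is one attempt and no reset: what is moved stays moved. The work goes in short steps, Python scripts to look and compute and a tool call to move; the robot and the scene stay as the last step left them, time stands still between calls to the robot, and variables do not carry over. Pictures are saved under pics/ and viewed, and the job is handed in when it is done.

Besides the shell and the picture viewer there is one more tool, called after "Call:" by a JSON object that holds its "op" and its "data", one argument or row to a line. apply_moves: Moves the arm, as the interface text tells. Its arguments: {"type":"object","properties":{"series":{"type":"array","items":{"type":"object","properties":{"grip":{"type":"number"},"x":{"type":"number"},"y":{"type":"number"},"z":{"type":"number"},"wx":{"type":"number"},"wy":{"type":"number"},"wz":{"type":"number"}}}},"grip_force":{"type":"number"}},"required":["series"]}

```bash
mkdir -p pics
python3 - <<'E'
from rig import bot
import cv2,pickle
print(bot.state())
for n in("side","top"):
    s=bot.snapshot(n); print(n,s["camera_matrix"],s["xyz"],s["attitude"],[k for k in s])
    cv2.imwrite(f"pics/{n}0.png",s["color"][:,:,::-1]); pickle.dump(s,open(f"{n}0.pkl","wb"))
E
```

```text
{'clock': 0.0, 'joint_positions': array([-1.11719331,  0.68993162, -0.19448239,  1.56631735,  0.15729688,
        0.90254748, -0.21509209]), 'qvel': array([-0.00065644,  0.00015658,  0.00030218, -0.00077126, -0.00051663,
       -0.00082232,  0.00078154]), 'tau': array([ 8.05961122e-05, -5.27566373e+01, -1.26691192e+00, -1.53425556e+01,
       -5.25793014e-02,  6.59059049e-03,  1.74836568e-04]), 'eef_pos': array([0.25453917, 0.57011166, 0.22884906]), 'eef_rot': array([-1.48214831,  1.56898153, -1.90188861]), 'contact_force': array([0.13636305, 0.24459528, 0.31448378]), 'wrist_torque': array([ 0.03673212, -0.02247271, -0.00751876]), 'gripper_width': 0.08797347138498716}
side [[477.81667799   0.         310.04527167]
 [  0.         477.81667799 235.47802733]
 [  0.           0.           1.        ]] [-0.12453729 -0.99106236  1.2720957 ] [ 7.70651505e-01  4.80459659e-04 -6.22701035e-01] ['color', 'camera_matrix', 'xyz', 'attitude']
top [[478.47644202   0.         319.15889179]
 [  0.         478.47644202 234.70111007]
 [  0.           0.           1.        ]] [ 0.45326656 -0.07640053  1.4813441 ] [ 0.05733566  0.01691589 -1.57365726] ['color', 'camera_matrix', 'xyz', 'attitude']
```

View pics/side0.png

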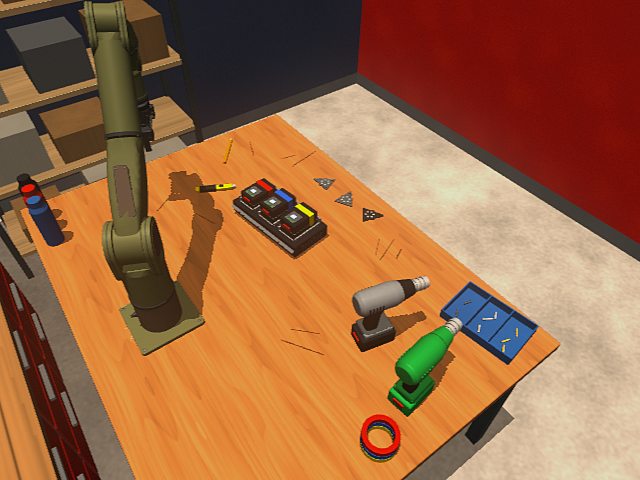

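View pics/top0.png

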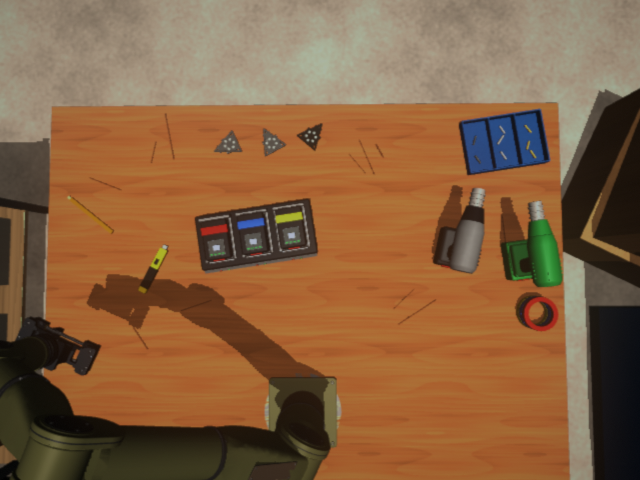

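The top view shows the charger at about (257,235), with yellow-taped pack on the right and its white key near (292,243). In the side view that key is near (293,216). I'll measure it next.

```bash
cat > h.py <<'E'
import numpy as np,cv2,pickle
from scipy.spatial.transform import Rotation as R
def ray(s,u,v):
    K=s["camera_matrix"]; d=np.array([(u-K[0,2])/K[0,0],-(v-K[1,2])/K[1,1],-1.])
    return s["xyz"],R.from_euler("xyz",s["attitude"]).as_matrix()@d
def plane(s,u,v,z):
    o,d=ray(s,u,v); return o+d*(z-o[2])/d[2]
def tri(s1,p1,s2,p2):
    A=np.zeros((3,3));b=np.zeros(3);L=[]
    for s,p in((s1,p1),(s2,p2)):
        o,d=ray(s,*p);d=d/np.linalg.norm(d);M=np.eye(3)-np.outer(d,d);A+=M;b+=M@o;L.append((o,d))
    x=np.linalg.solve(A,b); return x,[np.linalg.norm(np.cross(x-o,d)) for o,d in L]
E
python3 - <<'E'
from h import *
for n,(x0,x1,y0,y1) in dict(top=(185,325,190,275),side=(225,335,170,260)).items():
    s=pickle.load(open(n+"0.pkl","rb")); c=s["color"]
    hsv=cv2.cvtColor(c,cv2.COLOR_RGB2HSV)
    for nm,lo,hi,mn in(("white",(0,0,140),(180,60,255),4),("yellow",(22,140,120),(35,255,255),20)):
        m=cv2.inRange(hsv,lo,hi); q=np.zeros_like(m); q[y0:y1,x0:x1]=m[y0:y1,x0:x1]
        k,l,st,ce=cv2.connectedComponentsWithStats(q)
        for i in range(1,k):
            if st[i,4]>=mn: print(n,nm,st[i],ce[i].round(2),plane(s,*ce[i],.1315).round(4))
    cv2.imwrite(f"pics/{n}_crop.png",cv2.resize(c[y0:y1,x0:x1,::-1],None,fx=5.5,fy=5.5,interpolation=cv2.INTER_NEAREST))
E
```

```text
top white [288 233   7   5  33] [291.18 234.91] [0.5305 0.0254 0.1315]
top white [250 239   7   5  35] [253. 241.] [0.5137 0.1336 0.1315]
top white [213 245   7   6  35] [216.03 247.14] [0.4966 0.2384 0.1315]
top yellow [276 212  27  11 203] [288.68 217.08] [0.5812 0.0325 0.1315]
side white [321 180   2   2   4] [321.5 180.5] [0.7231 0.1169 0.1315]
side white [233 184   2   3   4] [233.5 185. ] [0.4426 0.2864 0.1315]
side white [250 189   7   4  18] [253.   190.44] [0.4853 0.2175 0.1315]
side white [269 199   7   5  21] [272.05 200.9 ] [0.5111 0.1283 0.1315]
side white [241 201  12   9  13] [246.46 204.92] [0.4259 0.1632 0.1315]
side white [233 205   7   6  17] [235.76 207.71] [0.3878 0.1726 0.1315]
side white [254 205   6   4   8] [256.5 206.5] [0.4505 0.1353 0.1315]
side white [241 211  52  42 125] [267.3  232.14] [0.4137 0.0051 0.1315]
side white [290 214   7   5  20] [293.05 216.1 ] [0.5277 0.0192 0.1315]
side white [318 216   3   3   4] [319.   217.25] [ 0.5972 -0.0379  0.1315]
side white [267 220  13   5  16] [273.5  221.81] [0.4574 0.0348 0.1315]
side white [295 223  24  16  34] [306.12 230.79] [ 0.523  -0.0656  0.1315]
side white [279 230  14  10  16] [285.5 234.5] [ 0.4571 -0.0397  0.1315]
side yellow [225 183   7   5  30] [228.1 185.2] [0.4258 0.2971 0.1315]
side yellow [295 204  19  13  97] [304.25 209.81] [0.5776 0.0227 0.1315]
```

View pics/top_crop.png

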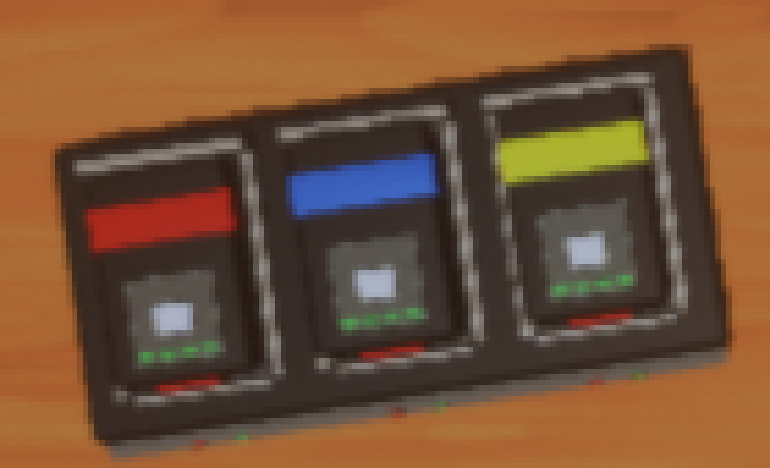

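View pics/side_crop.png

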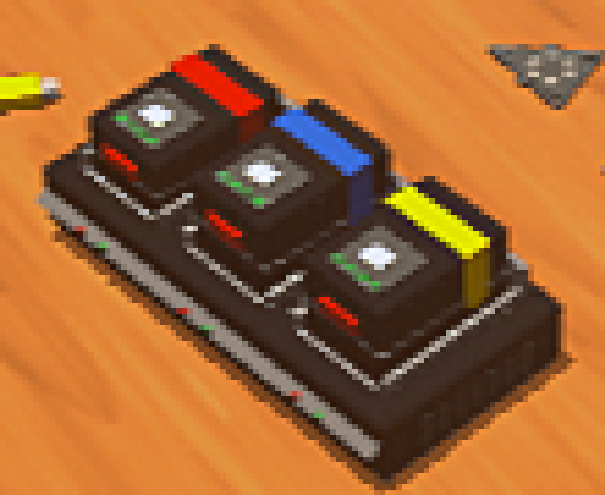

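Run:
```python
from h import *
t=pickle.load(open("top0.pkl","rb"));s=pickle.load(open("side0.pkl","rb"))
for a,b in(((291.18,234.91),(293.05,216.1)),((253,241),(272.05,200.9)),((216.03,247.14),(253,190.44)),((288.68,217.08),(304.25,209.81))):
    print(tri(t,a,s,b))
from rig import bot
S=bot.state(); print(R.from_euler("xyz",S["eef_rot"]).as_matrix().round(3))
```

```text
(array([0.53131841, 0.02566499, 0.12445461]), [np.float64(0.0004521823467234512), np.float64(0.00045218234672360125)])
(array([0.51419026, 0.13434263, 0.1255149 ]), [np.float64(0.00028606629073612823), np.float64(0.00028606629073606946)])
(array([0.49794523, 0.24382854, 0.1070423 ]), [np.float64(0.0005973961660036799), np.float64(0.0005973961660037951)])
(array([0.58317042, 0.03273194, 0.120902  ]), [np.float64(0.001151419674410686), np.float64(0.0011514196744106802)])
[[-0.001  0.407  0.913]
 [-0.002  0.913 -0.408]
 [-1.    -0.002  0.   ]]
```

Call:
{"op": "apply_moves", "data": {
  "series": [
    {"grip": 0,"y": -28,"z": 34},
    {"grip": 0,"y": -28,"z": 34},
    {"grip": 0,"y": -28,"z": 34},
    {"grip": 0,"y": -28,"z": 34},
    {"grip": 0,"y": -28,"z": 34}
  ],
  "grip_force": 20
}}

```text
invalid input at $.series[0]: expected keys grip, x, y, z, wx, wy, wz
```

Call:
{"op": "apply_moves", "data": {
  "series": [
    {"grip": 0,"x": 0,"y": -28,"z": 34,"wx": 0,"wy": 0,"wz": 0},
    {"grip": 0,"x": 0,"y": -28,"z": 34,"wx": 0,"wy": 0,"wz": 0},
    {"grip": 0,"x": 0,"y": -28,"z": 34,"wx": 0,"wy": 0,"wz": 0},
    {"grip": 0,"x": 0,"y": -28,"z": 34,"wx": 0,"wy": 0,"wz": 0},
    {"grip": 0,"x": 0,"y": -28,"z": 34,"wx": 0,"wy": 0,"wz": 0}
  ],
  "grip_force": 20
}}

```text
clock: 0.6
eef_pos: [0.3533, 0.3718, 0.2294]
eef_rot: [-1.521, 1.57, -1.94]
contact_force: [0.6, 0.1, -0.0]
gripper_width: 0.05
```

Call:
{"op": "apply_moves", "data": {
  "series": [
    {"grip": 0,"x": 0,"y": -28,"z": 34,"wx": 0,"wy": 0,"wz": 0},
    {"grip": 0,"x": 0,"y": -28,"z": 34,"wx": 0,"wy": 0,"wz": 0},
    {"grip": 0,"x": 0,"y": -28,"z": 34,"wx": 0,"wy": 0,"wz": 0},
    {"grip": 0,"x": 0,"y": -28,"z": 34,"wx": 0,"wy": 0,"wz": 0},
    {"grip": 0,"x": 0,"y": 0,"z": 0,"wx": 0,"wy": 0,"wz": 0}
  ]
}}

```text
clock: 1.1
eef_pos: [0.4341, 0.2084, 0.2291]
eef_rot: [-1.116, 1.566, -1.548]
contact_force: [0.0, -0.1, -0.2]
gripper_width: 0.0103
```

Call:
{"op": "apply_moves", "data": {
  "series": [
    {"grip": 0,"x": 0,"y": -26,"z": 32,"wx": 0,"wy": 0,"wz": 0},
    {"grip": 0,"x": 0,"y": -26,"z": 32,"wx": 0,"wy": 0,"wz": 0},
    {"grip": 0,"x": 0,"y": -26,"z": 32,"wx": 0,"wy": 0,"wz": 0},
    {"grip": 0,"x": 0,"y": -26,"z": 32,"wx": 0,"wy": 0,"wz": 0},
    {"grip": 0,"x": 0,"y": -26,"z": 32,"wx": 0,"wy": 0,"wz": 0}
  ]
}}

```text
clock: 1.6
eef_pos: [0.5249, 0.0313, 0.2294]
eef_rot: [2.665, 1.57, 2.247]
contact_force: [-0.5, -0.5, -0.2]
gripper_width: 0.0005
```

Call:
{"op": "apply_moves", "data": {
  "series": [
    {"grip": 0,"x": 0,"y": 0,"z": 0,"wx": 0,"wy": 0,"wz": 0},
    {"grip": 0,"x": 0,"y": 0,"z": 0,"wx": 0,"wy": 0,"wz": 0}
  ]
}}

```text
clock: 1.8
eef_pos: [0.5245, 0.0318, 0.2292]
eef_rot: [2.954, 1.57, 2.533]
contact_force: [-0.9, 1.0, -0.2]
gripper_width: 0.0005
```

```bash
cat > look.py <<'E'
import sys
from h import *
from rig import bot
S=bot.state(); print(S); M=R.from_euler("xyz",S["eef_rot"]).as_matrix(); print(M.round(3))
tip=S["eef_pos"]+M[:,0]*.011
for n,(x0,x1,y0,y1) in dict(top=(185,345,170,290),side=(215,375,130,250)).items():
    s=bot.snapshot(n);pickle.dump(s,open(f"{n}{sys.argv[1]}.pkl","wb"))
    p=R.from_euler("xyz",s["attitude"]).as_matrix().T@(tip-s["xyz"]);K=s["camera_matrix"]
    print(n,"tip px",K[0,2]+K[0,0]*p[0]/-p[2],K[1,2]+K[1,1]*p[1]/p[2])
    cv2.imwrite(f"pics/{n}{sys.argv[1]}.png",cv2.resize(s["color"][y0:y1,x0:x1,::-1],None,fx=5,fy=5,interpolation=cv2.INTER_NEAREST))
E
python3 look.py 1
```

```text
{'clock': 1.8, 'joint_positions': array([ 0.02108224,  0.56585439, -0.26898334,  1.86196345,  0.21147697,
        0.74203105,  0.78467095]), 'qvel': array([-0.03990015, -0.00996226, -0.03594332,  0.01898549, -0.004849  ,
       -0.00180764,  0.00144232]), 'tau': array([ 2.01486848e+00, -4.39940822e+01, -6.44055828e-01, -1.33231938e+01,
        1.43692321e-01,  8.88194656e-02,  3.70549550e-02]), 'eef_pos': array([0.52448628, 0.03182958, 0.22922791]), 'eef_rot': array([2.95440475, 1.5699244 , 2.53285457]), 'contact_force': array([-0.88202537,  1.03572165, -0.19412767]), 'wrist_torque': array([ 0.005875  , -0.00325636,  0.01382567]), 'gripper_width': 0.000529234712698429}
[[-0.001  0.409  0.912]
 [ 0.     0.912 -0.409]
 [-1.     0.    -0.001]]
top tip px 286.2756114825129 235.3399381519113
side tip px 289.4575107829738 195.55638191299013
```

View pics/side1.png

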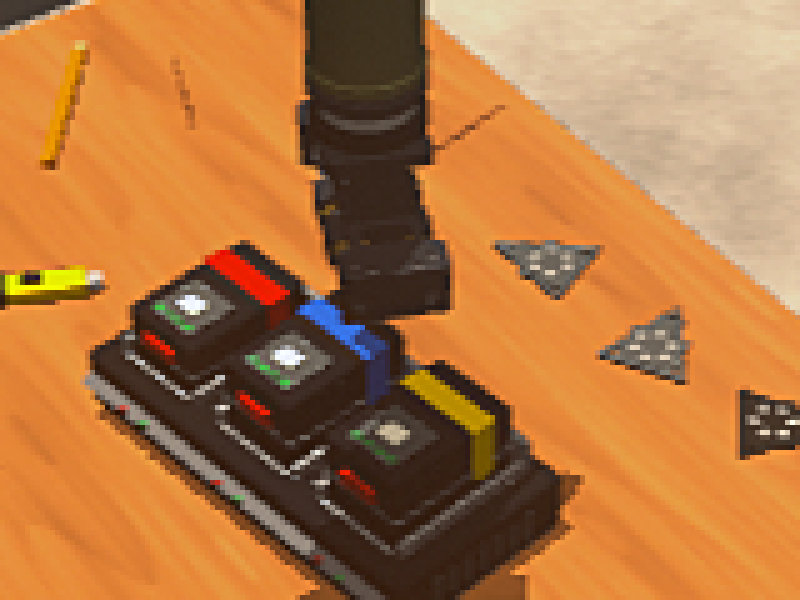

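View pics/top1.png

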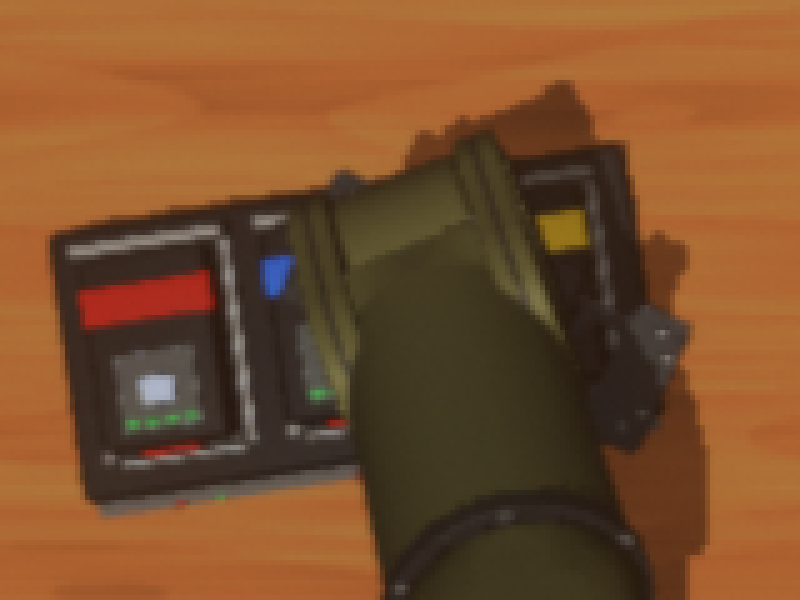

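Run:
```python
from h import *
s=pickle.load(open("side1.pkl","rb"));c=s["color"][170:225,255:320,::-1].astype(float)/255
cv2.imwrite("pics/side1e.png",cv2.resize((255*np.clip(c*1.5,0,1)**.45).astype(np.uint8),None,fx=10,fy=10,interpolation=cv2.INTER_CUBIC))
```

```text
(no output)
```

View pics/side1e.png

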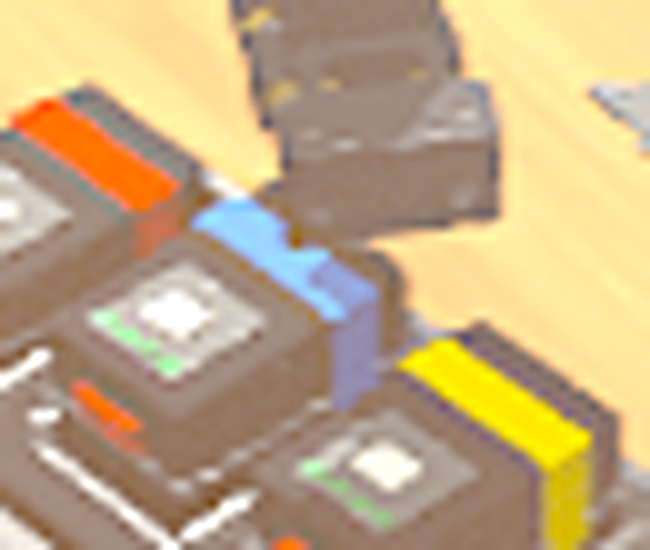

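Call:
{"op": "apply_moves", "data": {
  "series": [
    {"grip": 0,"x": 0,"y": -6.6,"z": 7.9,"wx": 0,"wy": 0,"wz": 0},
    {"grip": 0,"x": 20,"y": 0,"z": 0,"wx": 0,"wy": 0,"wz": 0},
    {"grip": 0,"x": 20,"y": 0,"z": 0,"wx": 0,"wy": 0,"wz": 0},
    {"grip": 0,"x": 20,"y": 0,"z": 0,"wx": 0,"wy": 0,"wz": 0},
    {"grip": 0,"x": 0,"y": 0,"z": 0,"wx": 0,"wy": 0,"wz": 0}
  ]
}}

```text
clock: 2.4
eef_pos: [0.5274, 0.0231, 0.1677]
eef_rot: [-2.614, 1.566, -3.032]
contact_force: [-0.6, 1.4, 0.2]
gripper_width: 0.0001
```

Call:
{"op": "apply_moves", "data": {
  "series": [
    {"grip": 0,"x": 0,"y": 0,"z": 0,"wx": 0,"wy": 0,"wz": 0},
    {"grip": 0,"x": 0,"y": 0,"z": 0,"wx": 0,"wy": 0,"wz": 0}
  ]
}}

```text
clock: 2.6
eef_pos: [0.5298, 0.0232, 0.1706]
eef_rot: [0.62, 1.569, 0.201]
contact_force: [-0.2, 0.2, 0.2]
gripper_width: 0.0003
```

```bash
python3 look.py 2;  python3 - <<'E'
from h import *
s=pickle.load(open("side2.pkl","rb"));c=s["color"][175:235,260:325,::-1].astype(float)/255
cv2.imwrite("pics/side2e.png",cv2.resize((255*np.clip(c*1.3,0,1)**.5).astype(np.uint8),None,fx=10,fy=10,interpolation=cv2.INTER_CUBIC))
E
```

```text
{'clock': 2.6, 'joint_positions': array([ 0.01494302,  0.65556372, -0.23669306,  1.91139666,  0.25524714,
        0.60159479,  0.76598755]), 'qvel': array([ 0.00191279, -0.00543874, -0.00013183,  0.0006664 ,  0.00136372,
       -0.00208453, -0.00101716]), 'tau': array([-6.61026151e-02, -4.59216356e+01, -1.50495317e+00, -1.06663039e+01,
       -2.07697728e-02,  7.80494884e-02,  3.69431247e-03]), 'eef_pos': array([0.5298476 , 0.02315673, 0.17060897]), 'eef_rot': array([0.61976753, 1.56888984, 0.20056915]), 'contact_force': array([-0.20283294,  0.17446222,  0.24577696]), 'wrist_torque': array([ 0.05527757, -0.02558026, -0.00811032]), 'gripper_width': 0.000290539687204807}
[[ 0.002  0.407  0.913]
 [ 0.     0.913 -0.407]
 [-1.     0.001  0.002]]
top tip px 291.2146463045842 234.56966621361224
side tip px 292.713092159373 209.2428678331844
```

View pics/side2e.png

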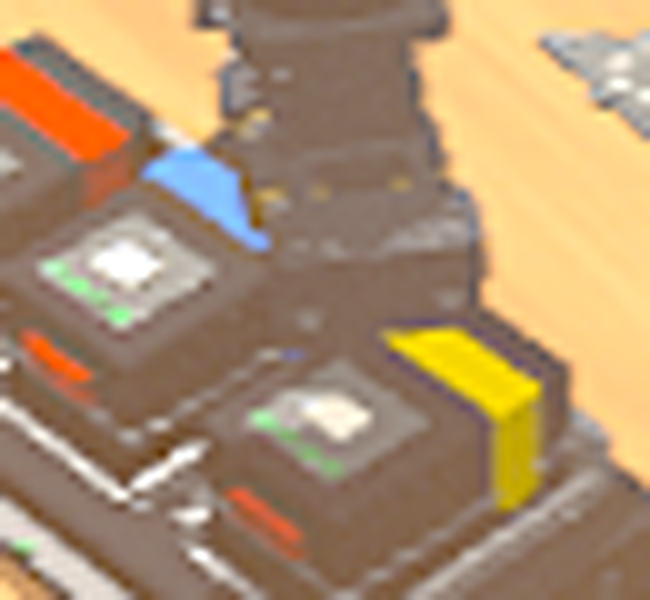

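View pics/top2.png

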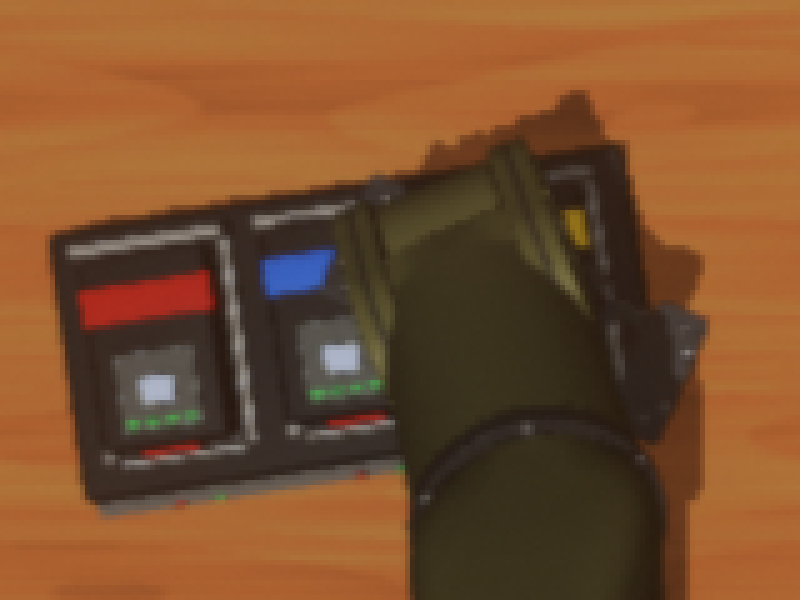

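Call:
{"op": "apply_moves", "data": {
  "series": [
    {"grip": 0,"x": 8,"y": 0,"z": 0,"wx": 0,"wy": 0,"wz": 0},
    {"grip": 0,"x": 8,"y": 0,"z": 0,"wx": 0,"wy": 0,"wz": 0},
    {"grip": 0,"x": 5,"y": 0,"z": 0,"wx": 0,"wy": 0,"wz": 0},
    {"grip": 0,"x": 0,"y": 0,"z": 0,"wx": 0,"wy": 0,"wz": 0},
    {"grip": 0,"x": 0,"y": 0,"z": 0,"wx": 0,"wy": 0,"wz": 0}
  ]
}}

```text
clock: 3.2
eef_pos: [0.529, 0.0228, 0.1483]
eef_rot: [-2.77, 1.57, 3.094]
contact_force: [0.2, 0.7, -0.1]
gripper_width: 0.0004
```

Call:
{"op": "apply_moves", "data": {
  "series": [
    {"grip": 0,"x": 1,"y": 0,"z": 0,"wx": 0,"wy": 0,"wz": 0},
    {"grip": 0,"x": 1,"y": 0,"z": 0,"wx": 0,"wy": 0,"wz": 0},
    {"grip": 0,"x": 1,"y": 0,"z": 0,"wx": 0,"wy": 0,"wz": 0},
    {"grip": 0,"x": 0,"y": 0,"z": 0,"wx": 0,"wy": 0,"wz": 0}
  ]
}}

```text
clock: 3.6
eef_pos: [0.5291, 0.0228, 0.1456]
eef_rot: [2.816, 1.571, 2.396]
contact_force: [-0.7, -0.8, -0.1]
gripper_width: 0.0003
```

Call:
{"op": "apply_moves", "data": {
  "series": [
    {"grip": 0,"x": 1,"y": 0,"z": 0,"wx": 0,"wy": 0,"wz": 0},
    {"grip": 0,"x": 1,"y": 0,"z": 0,"wx": 0,"wy": 0,"wz": 0},
    {"grip": 0,"x": 0,"y": 0,"z": 0,"wx": 0,"wy": 0,"wz": 0},
    {"grip": 0,"x": 0,"y": 0,"z": 0,"wx": 0,"wy": 0,"wz": 0}
  ]
}}

```text
clock: 4.0
eef_pos: [0.5291, 0.0228, 0.1436]
eef_rot: [2.517, 1.571, 2.097]
contact_force: [0.9, -0.3, 0.8]
gripper_width: 0.0007
```

Call:
{"op": "apply_moves", "data": {
  "series": [
    {"grip": 0,"x": 1,"y": 0,"z": 0,"wx": 0,"wy": 0,"wz": 0},
    {"grip": 0,"x": 0,"y": 0,"z": 0,"wx": 0,"wy": 0,"wz": 0},
    {"grip": 0,"x": 0,"y": 0,"z": 0,"wx": 0,"wy": 0,"wz": 0}
  ]
}}

```text
clock: 4.3
eef_pos: [0.5291, 0.0228, 0.1426]
eef_rot: [2.292, 1.571, 1.872]
contact_force: [0.1, -0.0, 0.3]
gripper_width: 0.0
```

Call:
{"op": "apply_moves", "data": {
  "series": [
    {"grip": 0,"x": 1,"y": 0,"z": 0,"wx": 0,"wy": 0,"wz": 0},
    {"grip": 0,"x": 0,"y": 0,"z": 0,"wx": 0,"wy": 0,"wz": 0},
    {"grip": 0,"x": 0,"y": 0,"z": 0,"wx": 0,"wy": 0,"wz": 0}
  ]
}}

```text
clock: 4.6
eef_pos: [0.5291, 0.0228, 0.1416]
eef_rot: [2.819, 1.571, 2.399]
contact_force: [0.0, 0.1, 0.1]
gripper_width: 0.0005
```

```bash
python3 look.py 3|grep px;  python3 - <<'E'
from h import *
s=pickle.load(open("side3.pkl","rb"));c=s["color"][185:245,260:325,::-1].astype(float)/255
cv2.imwrite("pics/side3e.png",cv2.resize((255*np.clip(c*1.3,0,1)**.5).astype(np.uint8),None,fx=10,fy=10,interpolation=cv2.INTER_CUBIC))
E
```

```text
top tip px 292.12798002797973 235.44092828019947
side tip px 292.80998298285874 215.55464515410188
```

View pics/side3e.png

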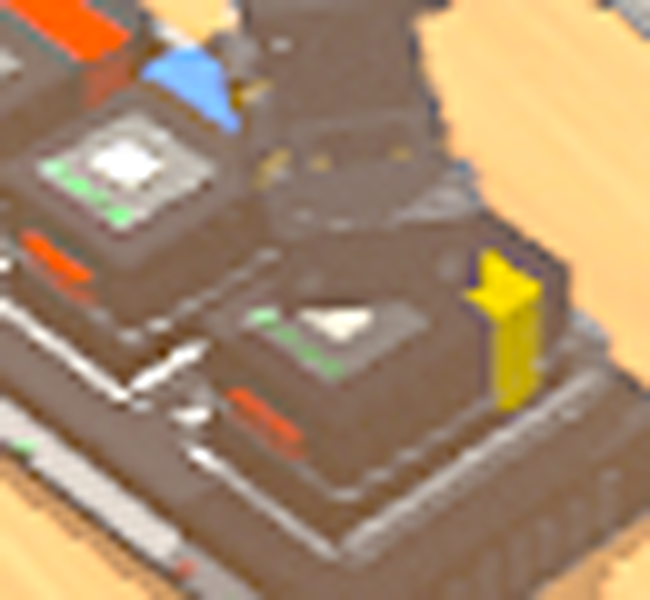

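Call:
{"op": "apply_moves", "data": {
  "series": [
    {"grip": 0,"x": 1,"y": 0,"z": 0,"wx": 0,"wy": 0,"wz": 0},
    {"grip": 0,"x": 0,"y": 0,"z": 0,"wx": 0,"wy": 0,"wz": 0},
    {"grip": 0,"x": 0,"y": 0,"z": 0,"wx": 0,"wy": 0,"wz": 0}
  ]
}}

```text
clock: 5.0
eef_pos: [0.5291, 0.0228, 0.1406]
eef_rot: [2.802, 1.571, 2.382]
contact_force: [0.2, -0.8, 0.0]
gripper_width: 0.0
```

Call:
{"op": "apply_moves", "data": {
  "series": [
    {"grip": 0,"x": 1,"y": 0,"z": 0,"wx": 0,"wy": 0,"wz": 0},
    {"grip": 0,"x": 0,"y": 0,"z": 0,"wx": 0,"wy": 0,"wz": 0},
    {"grip": 0,"x": 0,"y": 0,"z": 0,"wx": 0,"wy": 0,"wz": 0}
  ]
}}

```text
clock: 5.3
eef_pos: [0.5291, 0.0227, 0.1396]
eef_rot: [3.06, 1.571, 2.64]
contact_force: [0.2, 0.5, -0.2]
gripper_width: 0.0004
```

Call:
{"op": "apply_moves", "data": {
  "series": [
    {"grip": 0,"x": 1,"y": 0,"z": 0,"wx": 0,"wy": 0,"wz": 0},
    {"grip": 0,"x": 0,"y": 0,"z": 0,"wx": 0,"wy": 0,"wz": 0},
    {"grip": 0,"x": 0,"y": 0,"z": 0,"wx": 0,"wy": 0,"wz": 0}
  ]
}}

```text
clock: 5.6
eef_pos: [0.5291, 0.0227, 0.1386]
eef_rot: [3.088, 1.571, 2.668]
contact_force: [-0.4, -0.8, 0.4]
gripper_width: 0.001
```

Call:
{"op": "apply_moves", "data": {
  "series": [
    {"grip": 0,"x": 1,"y": 0,"z": 0,"wx": 0,"wy": 0,"wz": 0},
    {"grip": 0,"x": 0,"y": 0,"z": 0,"wx": 0,"wy": 0,"wz": 0},
    {"grip": 0,"x": 0,"y": 0,"z": 0,"wx": 0,"wy": 0,"wz": 0}
  ]
}}

```text
clock: 5.9
eef_pos: [0.5291, 0.0228, 0.1376]
eef_rot: [2.867, 1.571, 2.447]
contact_force: [-0.7, 0.3, -0.2]
gripper_width: 0.0004
```

```bash
python3 look.py 4|grep px;  python3 - <<'E'
from h import *
s=pickle.load(open("side4.pkl","rb"));c=s["color"][185:245,260:325,::-1].astype(float)/255
cv2.imwrite("pics/side4e.png",cv2.resize((255*np.clip(c*1.3,0,1)**.5).astype(np.uint8),None,fx=10,fy=10,interpolation=cv2.INTER_CUBIC))
E
```

```text
top tip px 292.2230426946969 235.5226283893884
side tip px 292.8345565975664 216.3906877297731
```

View pics/side4e.png

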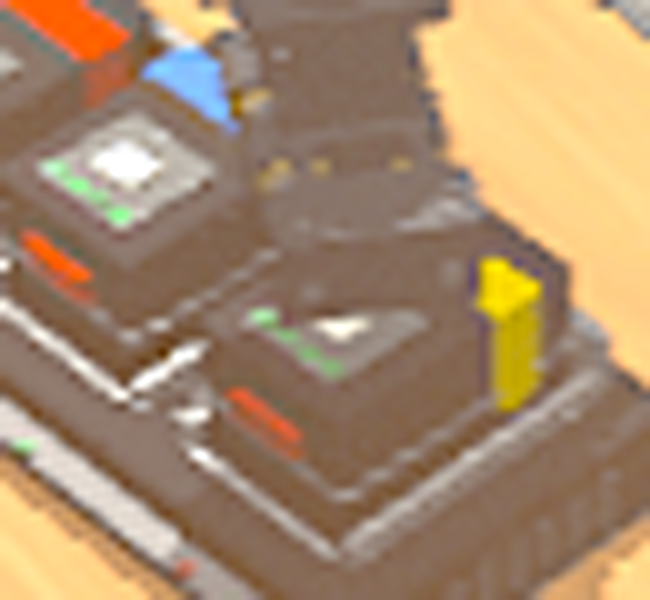

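Call:
{"op": "apply_moves", "data": {
  "series": [
    {"grip": 0,"x": 1,"y": 0,"z": 0,"wx": 0,"wy": 0,"wz": 0},
    {"grip": 0,"x": 0,"y": 0,"z": 0,"wx": 0,"wy": 0,"wz": 0},
    {"grip": 0,"x": 0,"y": 0,"z": 0,"wx": 0,"wy": 0,"wz": 0}
  ]
}}

```text
clock: 6.3
eef_pos: [0.5291, 0.0228, 0.1366]
eef_rot: [3.018, 1.571, 2.598]
contact_force: [0.5, -0.6, -0.1]
gripper_width: 0.0003
```

Call:
{"op": "apply_moves", "data": {
  "series": [
    {"grip": 0,"x": 1,"y": 0,"z": 0,"wx": 0,"wy": 0,"wz": 0},
    {"grip": 0,"x": 0,"y": 0,"z": 0,"wx": 0,"wy": 0,"wz": 0},
    {"grip": 0,"x": 0,"y": 0,"z": 0,"wx": 0,"wy": 0,"wz": 0}
  ]
}}

```text
clock: 6.6
eef_pos: [0.5291, 0.0227, 0.1356]
eef_rot: [2.454, 1.571, 2.034]
contact_force: [0.5, -0.2, 0.7]
gripper_width: 0.0006
```

Call:
{"op": "apply_moves", "data": {
  "series": [
    {"grip": 0,"x": 1,"y": 0,"z": 0,"wx": 0,"wy": 0,"wz": 0},
    {"grip": 0,"x": 0,"y": 0,"z": 0,"wx": 0,"wy": 0,"wz": 0},
    {"grip": 0,"x": 0,"y": 0,"z": 0,"wx": 0,"wy": 0,"wz": 0}
  ]
}}

```text
clock: 6.9
eef_pos: [0.5291, 0.0228, 0.1346]
eef_rot: [2.559, 1.571, 2.139]
contact_force: [-0.3, 0.2, -0.3]
gripper_width: 0.0002
```

Call:
{"op": "apply_moves", "data": {
  "series": [
    {"grip": 0,"x": 0.5,"y": 0,"z": 0,"wx": 0,"wy": 0,"wz": 0},
    {"grip": 0,"x": 0,"y": 0,"z": 0,"wx": 0,"wy": 0,"wz": 0},
    {"grip": 0,"x": 0,"y": 0,"z": 0,"wx": 0,"wy": 0,"wz": 0}
  ]
}}

```text
clock: 7.2
eef_pos: [0.5291, 0.0227, 0.1341]
eef_rot: [3.033, 1.571, 2.613]
contact_force: [-0.5, 0.2, 0.1]
gripper_width: 0.0006
```

```bash
python3 look.py 5|grep px;  python3 - <<'E'
from h import *
s=pickle.load(open("side5.pkl","rb"));c=s["color"][150:250,255:340,::-1].astype(float)/255
cv2.imwrite("pics/side5e.png",cv2.resize((255*np.clip(c*1.4,0,1)**.5).astype(np.uint8),None,fx=6,fy=6,interpolation=cv2.INTER_CUBIC))
E
```

```text
top tip px 292.32479969692565 235.5891716346394
side tip px 292.8674611739045 217.12020900047813
```

View pics/side5e.png

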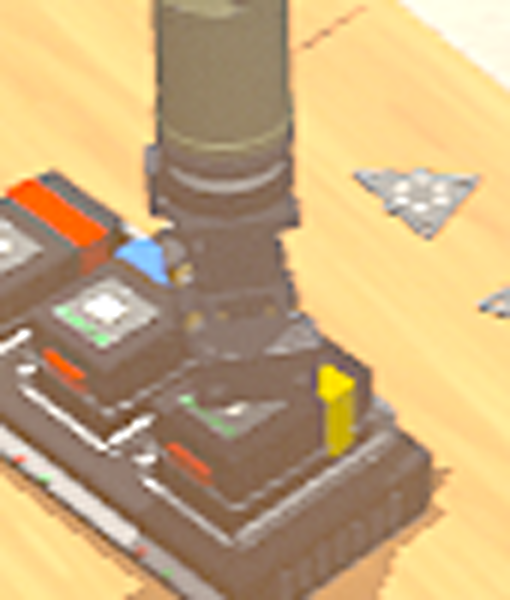

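View pics/top5.png

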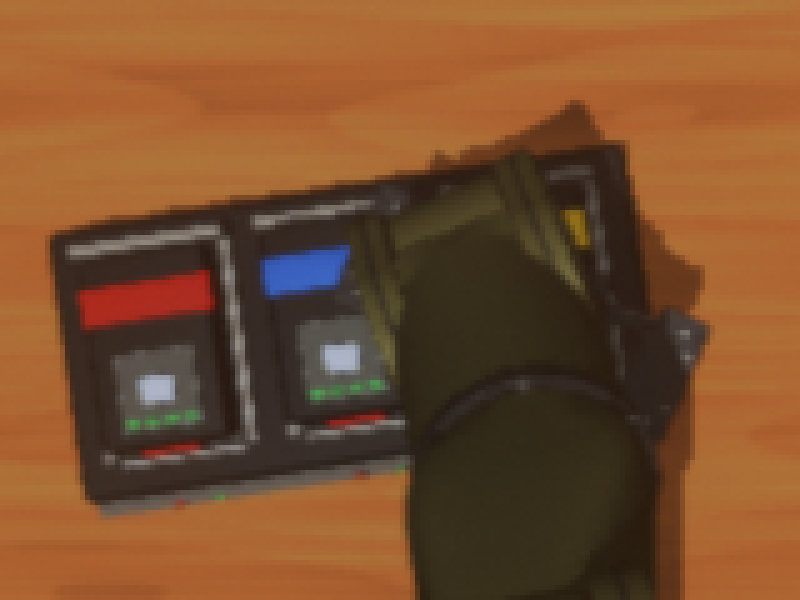

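Call:
{"op": "apply_moves", "data": {
  "series": [
    {"grip": 0,"x": 0.5,"y": 0,"z": 0,"wx": 0,"wy": 0,"wz": 0},
    {"grip": 0,"x": 0,"y": 0,"z": 0,"wx": 0,"wy": 0,"wz": 0}
  ]
}}

```text
clock: 7.5
eef_pos: [0.5291, 0.0228, 0.1336]
eef_rot: [2.022, 1.571, 1.602]
contact_force: [-1.1, -0.6, 0.1]
gripper_width: 0.0006
```

Call:
{"op": "apply_moves", "data": {
  "series": [
    {"grip": 0,"x": 0.5,"y": 0,"z": 0,"wx": 0,"wy": 0,"wz": 0},
    {"grip": 0,"x": 0,"y": 0,"z": 0,"wx": 0,"wy": 0,"wz": 0}
  ]
}}

```text
clock: 7.7
eef_pos: [0.5291, 0.0228, 0.133]
eef_rot: [2.857, 1.571, 2.437]
contact_force: [-0.1, 0.5, -0.2]
gripper_width: 0.0007
```

Call:
{"op": "apply_moves", "data": {
  "series": [
    {"grip": 0,"x": 0.5,"y": 0,"z": 0,"wx": 0,"wy": 0,"wz": 0},
    {"grip": 0,"x": 0,"y": 0,"z": 0,"wx": 0,"wy": 0,"wz": 0}
  ]
}}

```text
clock: 7.9
eef_pos: [0.529, 0.0228, 0.1325]
eef_rot: [3.091, 1.571, 2.671]
contact_force: [-0.1, 0.2, -0.1]
gripper_width: 0.0007
```

Call:
{"op": "apply_moves", "data": {
  "series": [
    {"grip": 0,"x": 0.5,"y": 0,"z": 0,"wx": 0,"wy": 0,"wz": 0},
    {"grip": 0,"x": 0,"y": 0,"z": 0,"wx": 0,"wy": 0,"wz": 0}
  ]
}}

```text
clock: 8.1
eef_pos: [0.5291, 0.0228, 0.1321]
eef_rot: [2.971, 1.571, 2.552]
contact_force: [0.2, 0.9, -0.3]
gripper_width: 0.0003
```

Call:
{"op": "apply_moves", "data": {
  "series": [
    {"grip": 0,"x": 0.5,"y": 0,"z": 0,"wx": 0,"wy": 0,"wz": 0},
    {"grip": 0,"x": 0,"y": 0,"z": 0,"wx": 0,"wy": 0,"wz": 0}
  ]
}}

```text
clock: 8.3
eef_pos: [0.5291, 0.0228, 0.1315]
eef_rot: [2.896, 1.571, 2.476]
contact_force: [-0.8, 0.3, 0.2]
gripper_width: 0.0004
```

Call:
{"op": "apply_moves", "data": {
  "series": [
    {"grip": 0,"x": 0.5,"y": 0,"z": 0,"wx": 0,"wy": 0,"wz": 0},
    {"grip": 0,"x": 0,"y": 0,"z": 0,"wx": 0,"wy": 0,"wz": 0}
  ]
}}

```text
clock: 8.5
eef_pos: [0.5291, 0.0228, 0.1311]
eef_rot: [2.543, 1.571, 2.123]
contact_force: [0.1, 0.1, -1.0]
gripper_width: 0.0004
```

The side camera only sees the near end of the gripper body; the tips are hidden behind it. I'll lift a little and turn the jaws along the pack's x axis so the tips become visible.

Call:
{"op": "apply_moves", "data": {
  "series": [
    {"grip": 0,"x": -20,"y": 0,"z": 0,"wx": 0,"wy": 0,"wz": 0},
    {"grip": 0,"x": 0,"y": 0,"z": 0,"wx": 1.2,"wy": 0,"wz": 0},
    {"grip": 0,"x": 0,"y": 0,"z": 0,"wx": 1.2,"wy": 0,"wz": 0},
    {"grip": 0,"x": 0,"y": 0,"z": 0,"wx": 1.2,"wy": 0,"wz": 0},
    {"grip": 0,"x": 0,"y": 0,"z": 0,"wx": 1.2,"wy": 0,"wz": 0}
  ]
}}

```text
clock: 9.0
eef_pos: [0.5291, 0.0228, 0.1512]
eef_rot: [1.838, 1.571, 0.911]
contact_force: [0.0, 0.3, -0.9]
gripper_width: 0.0005
```

Call:
{"op": "apply_moves", "data": {
  "series": [
    {"grip": 0,"x": 0,"y": 0,"z": 0,"wx": 1.2,"wy": 0,"wz": 0},
    {"grip": 0,"x": 0,"y": 0,"z": 0,"wx": 1.2,"wy": 0,"wz": 0},
    {"grip": 0,"x": 0,"y": 0,"z": 0,"wx": 1.2,"wy": 0,"wz": 0},
    {"grip": 0,"x": 0,"y": 0,"z": 0,"wx": 1.2,"wy": 0,"wz": 0},
    {"grip": 0,"x": 0,"y": 0,"z": 0,"wx": 0,"wy": 0,"wz": 0}
  ]
}}

```text
clock: 9.5
eef_pos: [0.5291, 0.023, 0.1511]
eef_rot: [0.087, 1.571, -1.338]
contact_force: [0.4, 1.0, -0.1]
gripper_width: 0.0001
```

```bash
python3 look.py 6;  python3 - <<'E'
from h import *
s=pickle.load(open("side6.pkl","rb"));c=s["color"][165:235,255:330,::-1].astype(float)/255
cv2.imwrite("pics/side6e.png",cv2.resize((255*np.clip(c*1.4,0,1)**.5).astype(np.uint8),None,fx=8,fy=8,interpolation=cv2.INTER_CUBIC))
E
```

```text
{'clock': 9.5, 'joint_positions': array([-0.16537299,  0.68294041,  0.0569552 ,  1.93721589, -0.07135889,
        0.52330018,  0.08631438]), 'qvel': array([ 0.01480791, -0.00112269, -0.02280209,  0.00018063,  0.03899433,
        0.00179848,  0.0715598 ]), 'tau': array([-1.92810316e-01, -4.68554986e+01,  2.08354130e+00, -9.87046212e+00,
       -2.90327361e-01,  8.71088065e-03, -5.80381863e-01]), 'eef_pos': array([0.52911815, 0.02298951, 0.1511015 ]), 'eef_rot': array([ 0.08688951,  1.57050137, -1.33825407]), 'contact_force': array([ 0.40049232,  0.99515057, -0.08907552]), 'wrist_torque': array([-0.02987732,  0.02485358,  0.04378052]), 'gripper_width': 0.00013874854916251977}
[[ 0.     0.989  0.145]
 [-0.     0.145 -0.989]
 [-1.     0.     0.   ]]
top tip px 291.79856100076006 235.23511469845332
side tip px 292.7118248077133 213.5104576567291
```

View pics/side6e.png

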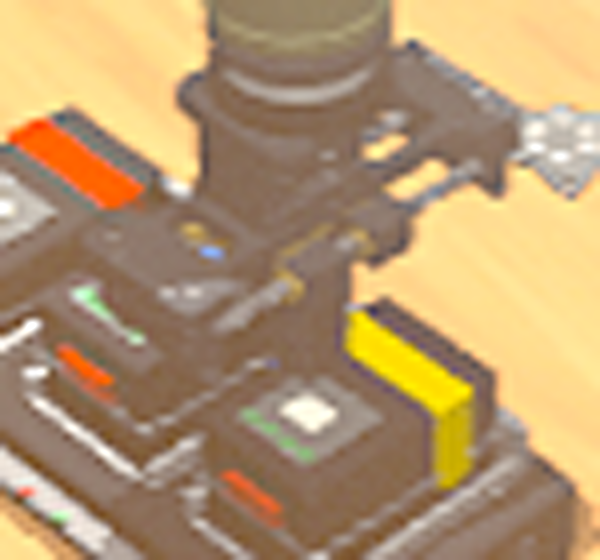

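View pics/top6.png

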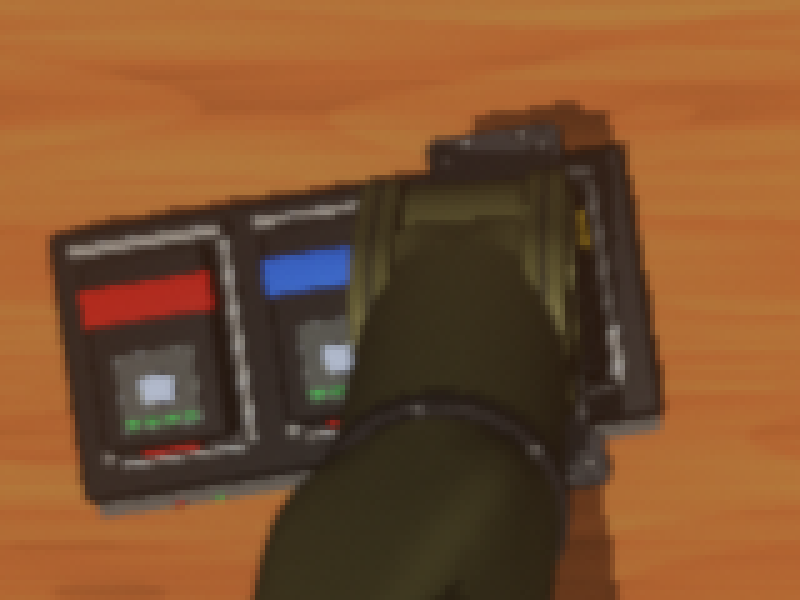

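Call:
{"op": "apply_moves", "data": {
  "series": [
    {"grip": 0,"x": 10,"y": 0,"z": 0,"wx": 0,"wy": 0,"wz": 0},
    {"grip": 0,"x": 8,"y": 0,"z": 0,"wx": 0,"wy": 0,"wz": 0},
    {"grip": 0,"x": 2,"y": 0,"z": 0,"wx": 0,"wy": 0,"wz": 0},
    {"grip": 0,"x": 0,"y": 0,"z": 0,"wx": 0,"wy": 0,"wz": 0}
  ]
}}

```text
clock: 10.0
eef_pos: [0.5286, 0.0226, 0.1303]
eef_rot: [-1.729, 1.569, 3.13]
contact_force: [0.3, -0.3, 0.2]
gripper_width: 0.0004
```

```bash
python3 look.py 7|grep px;  python3 - <<'E'
from h import *
from rig import bot
print(bot.state()["eef_pos"],bot.state()["contact_force"])
s=pickle.load(open("side7.pkl","rb"));c=s["color"][175:235,265:325,::-1].astype(float)/255
cv2.imwrite("pics/side7e.png",cv2.resize((255*np.clip(c*1.8,0,1)**.5).astype(np.uint8),None,fx=10,fy=10,interpolation=cv2.INTER_CUBIC))
E
```

```text
top tip px 292.4570404266991 235.83324439303647
side tip px 292.79631831050114 217.9707382169056
[0.52910703 0.02269457 0.13098058] [ 1.34404288 -0.16550144  0.40445592]
```

View pics/side7e.png

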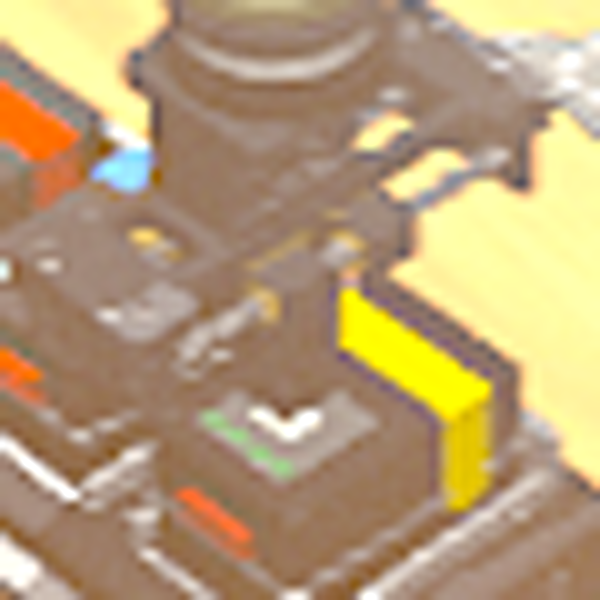

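Call:
{"op": "apply_moves", "data": {
  "series": [
    {"grip": 0,"x": 1,"y": 0,"z": 0,"wx": 0,"wy": 0,"wz": 0},
    {"grip": 0,"x": 0,"y": 0,"z": 0,"wx": 0,"wy": 0,"wz": 0}
  ]
}}

```text
clock: 10.3
eef_pos: [0.5292, 0.0228, 0.1302]
eef_rot: [1.819, 1.57, 0.394]
contact_force: [-0.1, -0.7, -0.4]
gripper_width: 0.0003
```

Call:
{"op": "apply_moves", "data": {
  "series": [
    {"grip": 0,"x": 1,"y": 0,"z": 0,"wx": 0,"wy": 0,"wz": 0},
    {"grip": 0,"x": 0,"y": 0,"z": 0,"wx": 0,"wy": 0,"wz": 0}
  ]
}}

```text
clock: 10.5
eef_pos: [0.5291, 0.0228, 0.1291]
eef_rot: [2.186, 1.571, 0.761]
contact_force: [-0.6, 0.2, 0.2]
gripper_width: 0.0003
```

Call:
{"op": "apply_moves", "data": {
  "series": [
    {"grip": 0,"x": 1,"y": 0,"z": 0,"wx": 0,"wy": 0,"wz": 0},
    {"grip": 0,"x": 0,"y": 0,"z": 0,"wx": 0,"wy": 0,"wz": 0}
  ]
}}

```text
clock: 10.7
eef_pos: [0.529, 0.0228, 0.128]
eef_rot: [-2.103, 1.571, 2.755]
contact_force: [-1.0, 0.4, -0.2]
gripper_width: 0.0001
```

Call:
{"op": "apply_moves", "data": {
  "series": [
    {"grip": 0,"x": 1,"y": 0,"z": 0,"wx": 0,"wy": 0,"wz": 0},
    {"grip": 0,"x": 0,"y": 0,"z": 0,"wx": 0,"wy": 0,"wz": 0}
  ]
}}

```text
clock: 10.9
eef_pos: [0.529, 0.0227, 0.127]
eef_rot: [-1.949, 1.571, 2.91]
contact_force: [0.0, -0.4, 0.9]
gripper_width: 0.0001
```

```bash
python3 look.py 8|grep px;  python3 - <<'E'
from h import *
from rig import bot
print(bot.state()["eef_pos"],bot.state()["contact_force"])
s=pickle.load(open("side8.pkl","rb"));c=s["color"][175:235,265:325,::-1].astype(float)/255
cv2.imwrite("pics/side8e.png",cv2.resize((255*np.clip(c*1.8,0,1)**.5).astype(np.uint8),None,fx=10,fy=10,interpolation=cv2.INTER_CUBIC))
E
```

```text
top tip px 292.5061693808177 235.7430706044934
side tip px 292.910039623697 218.5983404042765
[0.52907771 0.02275015 0.12708004] [0.1384203  0.04820847 1.21533904]
```

View pics/side8e.png

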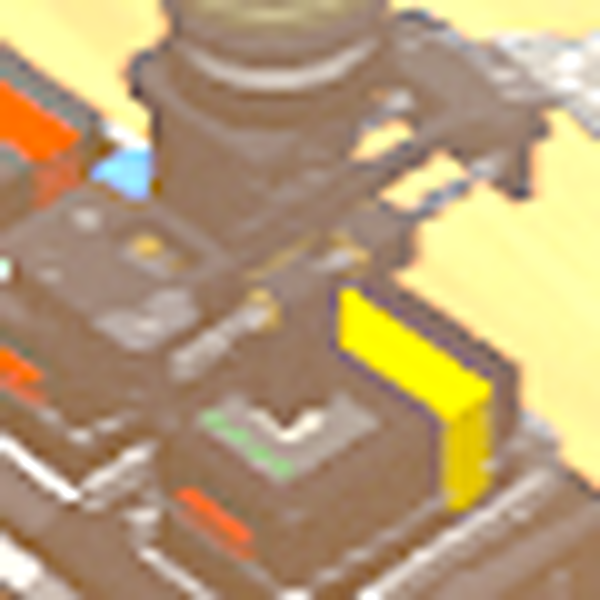

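Call:
{"op": "apply_moves", "data": {
  "series": [
    {"grip": 0,"x": 0.7,"y": 0,"z": 0,"wx": 0,"wy": 0,"wz": 0},
    {"grip": 0,"x": 0,"y": 0,"z": 0,"wx": 0,"wy": 0,"wz": 0}
  ]
}}

```text
clock: 11.2
eef_pos: [0.5291, 0.0228, 0.1264]
eef_rot: [-2.794, 1.571, 2.065]
contact_force: [-0.3, 0.1, -0.1]
gripper_width: 0.0003
```

Call:
{"op": "apply_moves", "data": {
  "series": [
    {"grip": 0,"x": 0.7,"y": 0,"z": 0,"wx": 0,"wy": 0,"wz": 0},
    {"grip": 0,"x": 0,"y": 0,"z": 0,"wx": 0,"wy": 0,"wz": 0}
  ]
}}

```text
clock: 11.4
eef_pos: [0.5291, 0.0228, 0.1256]
eef_rot: [-2.612, 1.571, 2.246]
contact_force: [-0.0, 0.0, 0.6]
gripper_width: 0.0004
```

Call:
{"op": "apply_moves", "data": {
  "series": [
    {"grip": 0,"x": 0.7,"y": 0,"z": 0,"wx": 0,"wy": 0,"wz": 0},
    {"grip": 0,"x": 0,"y": 0,"z": 0,"wx": 0,"wy": 0,"wz": 0}
  ]
}}

```text
clock: 11.6
eef_pos: [0.529, 0.0228, 0.1249]
eef_rot: [-2.09, 1.571, 2.768]
contact_force: [0.2, 1.1, -0.3]
gripper_width: 0.0005
```

Call:
{"op": "apply_moves", "data": {
  "series": [
    {"grip": 0,"x": 0.7,"y": 0,"z": 0,"wx": 0,"wy": 0,"wz": 0},
    {"grip": 0,"x": 0,"y": 0,"z": 0,"wx": 0,"wy": 0,"wz": 0}
  ]
}}

```text
clock: 11.8
eef_pos: [0.5291, 0.0228, 0.1242]
eef_rot: [-2.379, 1.571, 2.479]
contact_force: [0.9, -0.3, 0.5]
gripper_width: 0.0007
```

Call:
{"op": "apply_moves", "data": {
  "series": [
    {"grip": 0,"x": 0.7,"y": 0,"z": 0,"wx": 0,"wy": 0,"wz": 0},
    {"grip": 0,"x": 0,"y": 0,"z": 0,"wx": 0,"wy": 0,"wz": 0}
  ]
}}

```text
clock: 12.0
eef_pos: [0.5291, 0.0228, 0.1235]
eef_rot: [-2.171, 1.571, 2.687]
contact_force: [-1.3, 0.7, 0.9]
gripper_width: 0.0001
```

```bash
python3 look.py 9|grep px;  python3 - <<'E'
from h import *
from rig import bot
print(bot.state()["eef_pos"],bot.state()["contact_force"])
s=pickle.load(open("side9.pkl","rb"));c=s["color"][175:235,265:325,::-1].astype(float)/255
cv2.imwrite("pics/side9e.png",cv2.resize((255*np.clip(c*1.8,0,1)**.5).astype(np.uint8),None,fx=10,fy=10,interpolation=cv2.INTER_CUBIC))
E
```

```text
top tip px 292.58376090496006 235.799026684243
side tip px 292.93846791833863 219.30211955841887
[0.52907948 0.02276758 0.12358104] [ 1.21412801  0.29590092 -0.53192215]
```

View pics/side9e.png

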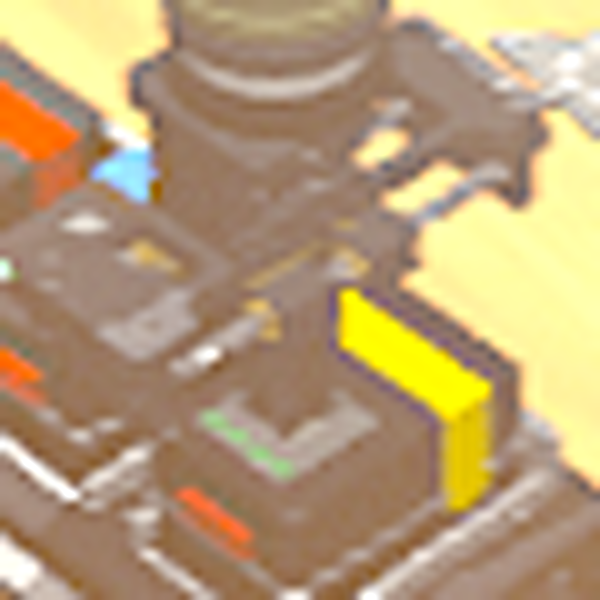

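Call:
{"op": "apply_moves", "data": {
  "series": [
    {"grip": 0,"x": 0.7,"y": 0,"z": 0,"wx": 0,"wy": 0,"wz": 0},
    {"grip": 0,"x": 0,"y": 0,"z": 0,"wx": 0,"wy": 0,"wz": 0}
  ]
}}

```text
clock: 12.3
eef_pos: [0.5292, 0.0228, 0.1229]
eef_rot: [1.817, 1.571, 0.391]
contact_force: [-0.8, 0.1, 0.1]
gripper_width: 0.0004
```

Call:
{"op": "apply_moves", "data": {
  "series": [
    {"grip": 0,"x": 0.7,"y": 0,"z": 0,"wx": 0,"wy": 0,"wz": 0},
    {"grip": 0,"x": 0,"y": 0,"z": 0,"wx": 0,"wy": 0,"wz": 0}
  ]
}}

```text
clock: 12.5
eef_pos: [0.5292, 0.0228, 0.1223]
eef_rot: [1.876, 1.571, 0.45]
contact_force: [-0.3, 0.3, 2.0]
gripper_width: 0.0007
```

Call:
{"op": "apply_moves", "data": {
  "series": [
    {"grip": 0,"x": 0.7,"y": 0,"z": 0,"wx": 0,"wy": 0,"wz": 0},
    {"grip": 0,"x": 0,"y": 0,"z": 0,"wx": 0,"wy": 0,"wz": 0}
  ]
}}

```text
clock: 12.7
eef_pos: [0.5292, 0.0228, 0.1216]
eef_rot: [1.807, 1.571, 0.381]
contact_force: [-1.1, -0.4, 1.8]
gripper_width: 0.0002
```

Call:
{"op": "apply_moves", "data": {
  "series": [
    {"grip": 0,"x": 0.7,"y": 0,"z": 0,"wx": 0,"wy": 0,"wz": 0},
    {"grip": 0,"x": 0,"y": 0,"z": 0,"wx": 0,"wy": 0,"wz": 0}
  ]
}}

```text
clock: 12.9
eef_pos: [0.5292, 0.0228, 0.1208]
eef_rot: [1.943, 1.571, 0.518]
contact_force: [0.2, -0.2, 3.6]
gripper_width: 0.0005
```

Call:
{"op": "apply_moves", "data": {
  "series": [
    {"grip": 0,"x": 0.7,"y": 0,"z": 0,"wx": 0,"wy": 0,"wz": 0},
    {"grip": 0,"x": 0,"y": 0,"z": 0,"wx": 0,"wy": 0,"wz": 0}
  ]
}}

```text
clock: 13.1
eef_pos: [0.5292, 0.0228, 0.1201]
eef_rot: [1.905, 1.571, 0.48]
contact_force: [0.5, -0.3, 3.7]
gripper_width: 0.0007
```

Call:
{"op": "apply_moves", "data": {
  "series": [
    {"grip": 0,"x": 0.5,"y": 0,"z": 0,"wx": 0,"wy": 0,"wz": 0},
    {"grip": 0,"x": 0,"y": 0,"z": 0,"wx": 0,"wy": 0,"wz": 0}
  ]
}}

```text
clock: 13.3
eef_pos: [0.5292, 0.0228, 0.1198]
eef_rot: [1.822, 1.571, 0.397]
contact_force: [-0.7, -0.1, 5.2]
gripper_width: 0.0005
```

Call:
{"op": "apply_moves", "data": {
  "series": [
    {"grip": 0,"x": 0.4,"y": 0,"z": 0,"wx": 0,"wy": 0,"wz": 0},
    {"grip": 0,"x": 0,"y": 0,"z": 0,"wx": 0,"wy": 0,"wz": 0}
  ]
}}

```text
clock: 13.5
eef_pos: [0.5292, 0.0227, 0.1198]
eef_rot: [1.733, 1.57, 0.308]
contact_force: [-0.3, -0.1, 8.7]
gripper_width: 0.0004
```

Call:
{"op": "apply_moves", "data": {
  "series": [
    {"grip": 0,"x": 0.3,"y": 0,"z": 0,"wx": 0,"wy": 0,"wz": 0},
    {"grip": 0,"x": 0,"y": 0,"z": 0,"wx": 0,"wy": 0,"wz": 0}
  ]
}}

```text
clock: 13.7
eef_pos: [0.5292, 0.0228, 0.1197]
eef_rot: [1.736, 1.57, 0.31]
contact_force: [-1.9, 0.1, 11.4]
gripper_width: 0.0004
```

Call:
{"op": "apply_moves", "data": {
  "series": [
    {"grip": 0,"x": 0,"y": 0,"z": 0,"wx": 0,"wy": 0,"wz": 0},
    {"grip": 0,"x": 0,"y": 0,"z": 0,"wx": 0,"wy": 0,"wz": 0},
    {"grip": 0,"x": 0,"y": 0,"z": 0,"wx": 0,"wy": 0,"wz": 0},
    {"grip": 0,"x": 0,"y": 0,"z": 0,"wx": 0,"wy": 0,"wz": 0},
    {"grip": 0,"x": 0,"y": 0,"z": 0,"wx": 0,"wy": 0,"wz": 0}
  ]
}}

```text
clock: 14.2
eef_pos: [0.5292, 0.0228, 0.1197]
eef_rot: [1.789, 1.57, 0.364]
contact_force: [-2.2, 0.2, 11.8]
gripper_width: 0.0002
```

Call:
{"op": "apply_moves", "data": {
  "series": [
    {"grip": 0,"x": 0,"y": 0,"z": 0,"wx": 0,"wy": 0,"wz": 0},
    {"grip": 0,"x": 0,"y": 0,"z": 0,"wx": 0,"wy": 0,"wz": 0},
    {"grip": 0,"x": 0,"y": 0,"z": 0,"wx": 0,"wy": 0,"wz": 0},
    {"grip": 0,"x": 0,"y": 0,"z": 0,"wx": 0,"wy": 0,"wz": 0},
    {"grip": 0,"x": 0,"y": 0,"z": 0,"wx": 0,"wy": 0,"wz": 0}
  ]
}}

```text
clock: 14.7
eef_pos: [0.5292, 0.0228, 0.1197]
eef_rot: [1.758, 1.57, 0.333]
contact_force: [-2.1, -0.6, 10.6]
gripper_width: 0.0009
```

Call:
{"op": "apply_moves", "data": {
  "series": [
    {"grip": 0,"x": 0,"y": 0,"z": 0,"wx": 0,"wy": 0,"wz": 0},
    {"grip": 0,"x": 0,"y": 0,"z": 0,"wx": 0,"wy": 0,"wz": 0},
    {"grip": 0,"x": 0,"y": 0,"z": 0,"wx": 0,"wy": 0,"wz": 0},
    {"grip": 0,"x": 0,"y": 0,"z": 0,"wx": 0,"wy": 0,"wz": 0},
    {"grip": 0,"x": 0,"y": 0,"z": 0,"wx": 0,"wy": 0,"wz": 0}
  ]
}}

```text
clock: 15.2
eef_pos: [0.5292, 0.0228, 0.1197]
eef_rot: [1.732, 1.57, 0.307]
contact_force: [-2.1, -0.2, 11.7]
gripper_width: 0.0002
```

Call:
{"op": "apply_moves", "data": {
  "series": [
    {"grip": 0,"x": -2,"y": 0,"z": 0,"wx": 0,"wy": 0,"wz": 0},
    {"grip": 0,"x": -4,"y": 0,"z": 0,"wx": 0,"wy": 0,"wz": 0},
    {"grip": 0,"x": -20,"y": 0,"z": 0,"wx": 0,"wy": 0,"wz": 0},
    {"grip": 0,"x": -30,"y": 0,"z": 0,"wx": 0,"wy": 0,"wz": 0},
    {"grip": 0,"x": -30,"y": 0,"z": 0,"wx": 0,"wy": 0,"wz": 0}
  ]
}}

```text
clock: 15.7
eef_pos: [0.5283, 0.0227, 0.2053]
eef_rot: [-1.635, 1.569, -3.06]
contact_force: [1.2, 0.1, 0.1]
gripper_width: 0.0007
```

Call:
{"op": "apply_moves", "data": {
  "series": [
    {"grip": 0,"x": -30,"y": -20,"z": 0,"wx": 0,"wy": 0,"wz": 0},
    {"grip": 0,"x": 0,"y": -35,"z": 0,"wx": 0,"wy": 0,"wz": 0},
    {"grip": 0,"x": 0,"y": -35,"z": 0,"wx": 0,"wy": 0,"wz": 0},
    {"grip": 0,"x": 0,"y": 0,"z": 0,"wx": 0,"wy": 0,"wz": 0},
    {"grip": 0,"x": 0,"y": 0,"z": 0,"wx": 0,"wy": 0,"wz": 0}
  ]
}}

```text
clock: 16.2
eef_pos: [0.4399, 0.0097, 0.2351]
eef_rot: [2.007, 1.571, 0.582]
contact_force: [1.3, 0.3, -0.5]
gripper_width: 0.0003
```

```bash
python3 look.py 10
python3 - <<'E'
from h import *
a=pickle.load(open("side0.pkl","rb"))["color"];b=pickle.load(open("side10.pkl","rb"))["color"]
cv2.imwrite("pics/cmp.png",cv2.resize(np.hstack([x[165:245,225:335,::-1] for x in(a,b)]),None,fx=3.6,fy=3.6,interpolation=cv2.INTER_CUBIC))
E
```

```text
{'clock': 16.2, 'joint_positions': array([-0.17656297,  0.44809519,  0.0732578 ,  2.09910475, -0.05675289,
        0.59593946,  0.08211592]), 'qvel': array([-0.00153354,  0.02298517, -0.00393385, -0.05411262, -0.0006329 ,
       -0.00388168,  0.00155301]), 'tau': array([ 2.00843895e-01, -3.71836996e+01,  1.48095734e+00, -9.98827368e+00,
       -1.44369577e-02,  2.02842881e-01,  5.44273906e-03]), 'eef_pos': array([0.43987672, 0.00967887, 0.23505723]), 'eef_rot': array([2.00710177, 1.57051654, 0.58195894]), 'contact_force': array([ 1.26555248,  0.31118011, -0.51476745]), 'wrist_torque': array([-0.06975988,  0.02286083, -0.00728879]), 'gripper_width': 0.0002801921528394959}
[[ 0.     0.989  0.145]
 [ 0.     0.145 -0.989]
 [-1.     0.    -0.   ]]
top tip px 294.4816127588002 267.3684201956791
side tip px 271.54888394995464 207.90741028054953
```

View pics/cmp.png

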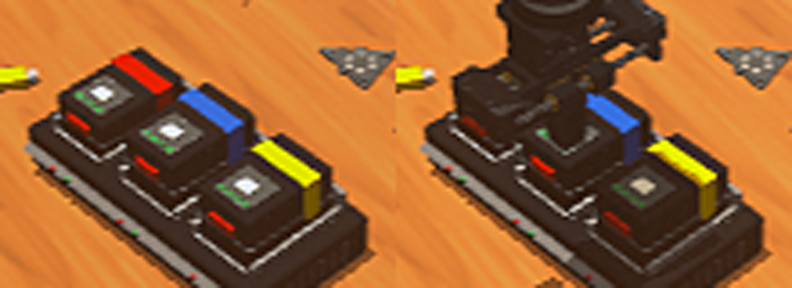

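View pics/top10.png

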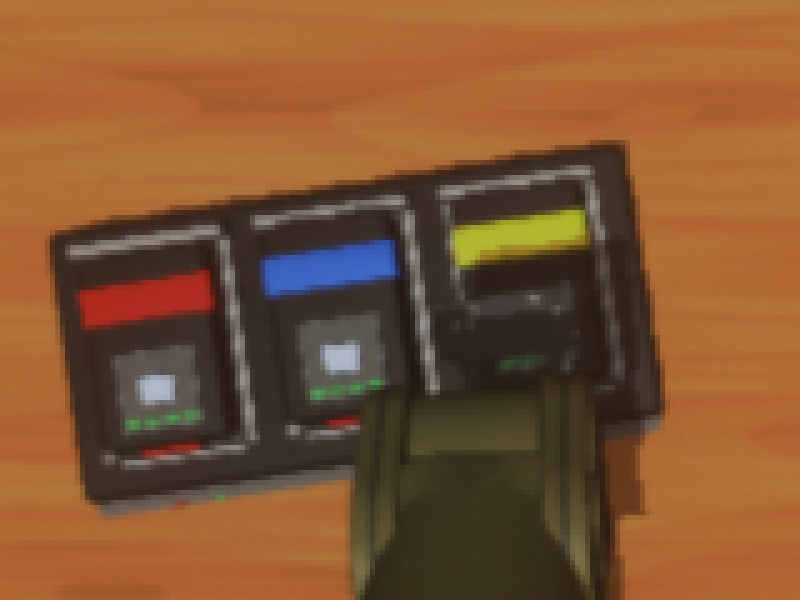

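```bash
python3 -c "
from rig import bot
print(bot.hand_in())"
```

```text
the job is handed in; nothing more can be done
None
```

I pressed the yellow-taped pack's gauge key with the shut fingertips until it hit its stop, held it about 1.5 s, then let go, withdrew and handed the job in at about 16 s on the robot clock.

- **Press:** the force first rose at about TCP z = 0.1225 m and went rigid at 0.1197 m, about 3 mm later, which matches the key's full travel. The hold force stayed at 10.6–11.8 N, under the 25 N the pack can bear.
- **After release:** the force reading went back to noise. Comparing before and after pictures, the yellow pack still sits in its bay, in the same place, with its key in view. The other packs had not moved, although in the last side view the raised gripper hid part of the red pack and its key.
- **Not confirmed:** the pictures are too coarse (3–5 mm per pixel) to measure the key's 3 mm of travel, so the "fully in" and "sprung back" results rest on force and arm height. I did not read the charge bars themselves.
- **Checks that disagreed:**
  - The two cameras put the key about 6–7 mm lower than its stated height, and 6 mm apart in y.
  - Contact came about 20 mm lower than the stated fingertip offset predicts. It looks as if the tips sit further back when the gripper is shut, though I did not confirm that.
  - On the first approach the gripper body hid the tips from the side camera. I lifted 20 mm, turned the jaws, checked in the side view that the tips were over the key, and crept down until the force rose.

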